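Rock-test a bearing housing on the surface plate

TASK

Check the cast-iron bearing housing on the surface plate for a rocking foot: with a fingertip press down lightly on the round corner boss beside the brass oil cup, then on the boss diagonally opposite, then on the other boss on the oil cup's side of the half-round trough, and last on the one diagonally opposite that, lifting clear of the housing between presses. The last boss stands over the short foot: press it until the housing rocks over onto that foot, and finish while still holding it down lightly, so that the gap under the raised foot can be measured. Do not grip, lift or slide the housing, and leave the other things alone.

Things in the scene. Friction and masses are not known exactly. Their poses are not given: they have to be found in the camera images.
- surface_plate: black granite surface plate, 300 x 400 mm, fixed; its flat top is 70 mm above its origin (underside centre, on the bench); z up, y along the 400 mm edge
- housing: lower half of a split bearing housing, grey cast iron, about 3 kg, loose, standing on the plate on four 16 mm wide feet, one of them 3 mm short. Base 172 x 104 mm with a round boss at each corner (200 x 132 mm over all). Origin: on the plate under its middle; z up; y runs along the open half-round trough (62 mm bore) in the 100 x 80 x 62 mm high middle block, x across the trough. The brass oil cup (19 mm wide, top at z = 56 mm) stands at x = 34, y = 58 mm. The yaw is any.
- boss_by_cup: round corner boss beside the oil cup, 36 mm across with a bright flat top; origin at the centre of its top, 24 mm above the plate; at x = 82, y = 48 mm of the housing. The middle block's wall is 32 mm inward along x and stands 38 mm above the boss. Its foot stands on the plate: it does not give. All four bosses look alike.
- boss_far_corner: the like boss diagonally opposite boss_by_cup, at x = -82, y = -48 mm; origin at the centre of its top; does not give
- boss_same_side: the like boss on the same side of the trough as boss_by_cup, at x = 82, y = -48 mm; origin at the centre of its top; does not give
- boss_last: the like boss diagonally opposite boss_same_side, at x = -82, y = 48 mm, over the short foot; origin at the centre of its top, 24 mm above the plate; under about 3 to 4 N it sinks 3 mm as the housing rocks about 0.04 rad, until its foot meets the plate; let go, it comes up again
- raised_foot (a point): underside of the foot of boss_same_side: on the plate at rest, about 3.5 mm above it when the housing is rocked onto the short foot
- feeler_gauges: closed set of steel feeler gauges, 100 x 14 x 11 mm, lying on the plate near its -y edge; origin under its middle. Leave it alone.
- bolt: steel hex bolt standing on its head on the plate near its +y edge, 50 mm tall, 12 mm shank; origin under its head. Leave it alone.
- bearing_cap: the housing's cast-iron upper half, an arch 120 x 80 x 51 mm, standing on the bench to the left of the plate; origin under its middle. Leave it alone.
- file: flat file with a dark handle, 325 mm long, lying on the bench to the right of the plate; origin 50 mm handle-ward of the blade's middle. Leave it alone.

How it is judged:
On the way, in this order (a step that is already met when the one before it is completed fails the run):
1. the boss beside the oil cup is pressed lightly with the fingers (over 1.5 N), no other boss touched (contact force between the fingers and boss_by_cup above 1.5 N and contact force between the fingers and boss_far_corner below 0.5 N and contact force between the fingers and boss_same_side below 0.5 N and contact force between the fingers and boss_last below 0.5 N), for 0.1 s.
2. the fingers are lifted clear of the housing (contact force between the fingers and housing below 0.1 N), for 0.1 s.
3. the boss diagonally opposite is pressed lightly (over 1.5 N) (contact force between the fingers and boss_far_corner above 1.5 N and contact force between the fingers and boss_by_cup below 0.5 N), for 0.1 s.
4. the fingers are lifted clear of the housing (contact force between the fingers and housing below 0.1 N), for 0.1 s.
5. the other boss on the oil cup's side of the trough is pressed lightly (over 1.5 N) (contact force between the fingers and boss_same_side above 1.5 N and contact force between the fingers and boss_far_corner below 0.5 N), for 0.1 s.
6. the fingers are lifted clear of the housing (contact force between the fingers and housing below 0.1 N), for 0.1 s.
7. the last boss is pressed down until the housing has rocked onto its short foot (the raised foot over 1.5 mm above the plate) (contact force between the fingers and boss_last above 1 N and z of raised_foot in the frame of surface_plate above 0.0715 m), for 0.2 s.
At the end, for the whole second after the job is handed in: A finger is still holding the last boss down (over 1 N), the housing is rocked over so that the opposite foot is 1.5 to 6 mm above the plate, at rest, tilted less than 0.08 rad and within 12 mm of where it stood (all of step 7 and z of raised_foot in the frame of surface_plate below 0.076 m and angle between housing's own z axis and vertical below 0.08 rad and linear speed of housing below 0.02 m/s and distance of housing from where it was at the start of the episode below 0.012 m); the arm keeps its last pose, push and grip.
It fails at once if the housing is pressed harder than 40 N (contact force between the fingers and housing above 40 N).
It fails at once if the housing is slid or carried more than 15 mm (distance of housing from where it was at the start of the episode above 0.015 m).
It fails at once if the housing is lifted or tipped beyond its own small rock (angle between housing's own z axis and vertical above 0.1 rad or z of housing in the frame of surface_plate above 0.078 m).
It fails at once if a bystander (feeler gauges, bolt, bearing cap, file) is moved more than 15 mm, or the bolt knocked over (distance of any of feeler_gauges, bolt, bearing_cap, file from where it was at the start of the episode above 0.015 m or angle between bolt's own z axis and vertical above 0.5 rad).
It also fails if it takes over 69 s, if anything falls off the work surface, if the arm or the gripper's body presses on something with over 40 N, if the wrist force passes 120 N, or if a joint passes its speed limit or range.

ROBOT

A 6-joint arm with a two-finger parallel gripper is mounted at the origin on the work surface. World frame = base frame: x ahead of the robot, y to its left, z up, the work surface at z = 0. Lengths are in m, angles in rad, forces in N, time in s.
With the tool pointing down it reaches from about 0.375 to 0.975 m from the base axis. Payload 3.8 kg.
Tool frame: the origin (TCP) lies at the very end of the fingers, on their centre line; the grasp point (between the pads) lies 19 mm behind it; z points along the fingers, y is the line along which they close (so a half turn about z gives the same grasp; the last joint's range is limited). The gripper opens to 85 mm and grips with 20 to 120 N. Pads are 22 mm wide; open, the fingers measure 114 mm over their backs; the gripper's body (76 mm by 85 mm) begins 54 mm behind the grasp point. The pads swing forward as they close: fully open they stand 13 mm farther back than shut.
Start: joints at [1.218, 0.264, 1.604, -0, 1.274, -0.037], TCP at [0.21, 0.642, 0.231] pointing down, gripper open.
Joint ranges: [-2.63, 2.63], [-0.94, 2.18], [0.31, 2.57], [-1.31, 4.45], [0, 2.66], [-2.55, 2.55]. Speed limits (rad/s): [2.57, 2.57, 3.14, 3.14, 3.14, 3.14].

INTERFACE

Orientations are given as a rotation vector (axis times angle).
In Python, from workcell import * gives the robot as it stands.
- The arm moves only by the shell command python3 -m crank 'ROWS' [OPENING] [FORCE]. ROWS is JSON, a list that holds one entry, the list of rows, each a list of 6 numbers: the shift along the tool's x, y, z in cm, then the turn, a rotation vector about the tool's x, y, z in rad. In form: [[[dx, dy, dz, ax, ay, az], ...]]. A call has 1 to 8 rows; each row shifts and turns the commanded pose from where the row before left it, along the tool's axes as they then stand; what a row does not reach is not made up. A row lasts 1/12 s, in which the tool goes at most 41.7 mm and 7.16 degrees, less where a joint would pass 70% of its speed; a pose out of reach is approached as far as the arm can. A call with a gripper value outside its range is refused whole. OPENING is the finger opening in cm, from 0 to 8.54, set as the call begins (- or left out, the last holds). The fingers move at their own pace and stop on an object; FORCE is the grip in N (left out, the last holds). Time passes only in rows, so rows that do not move let the fingers close. It gives the time, the measured TCP pose, the force, the opening and the grip force at its end, in the units of the state.
- read_state(): the state, without advancing time (a new reading comes with each control period).
- read_camera(name): name is "side" or "top"; returns the picture (384x512x3 uint8, blue, green, red); there is no depth.
- camera_model(name): a dict with "camera_matrix" (3x3 intrinsics, pixels), "k1" (the pictures are not rectified: a ray, as slopes to the right and down, at radius r is drawn at 1 + k1 r^2 times it, then the intrinsics apply), "R" (3x3) and "t" (3): a world point X has camera coordinates R X + t. Camera axes: x right, y down, z forward; pixel columns grow to the right and rows downward; lengths in m; the calibration is good to about 2 mm. A picture is of the moment at which its call begins. camera_model takes no time and is no camera call.
- finish_job(): hands the job in; it is judged then, once.
The state is a dict: "time": time; "q": joint angles; "joint_vel": joint speeds; "joint_torque": joint torques, N m; "tool_pos": TCP position; "tcp_rot": TCP orientation; "wrist_force": force on the tool from outside, world axes, zero at the start; "torque": the same for the moment, N m; "width": opening from 0.0 (shut) to 1.0 (fully open); "grip_force": force on a finger pad.
Only numpy, scipy, OpenCV 4.12 (cv2) and the standard library are available. Lean on these libraries where they do the work, as an engineer would, in place of code of your own. Each camera call takes 0.05 s, during which the arm holds its last target. There are 200 camera calls.

## Working session

There is one attempt and no reset: what is moved stays moved. The work goes in short steps, Python scripts to look and compute and a shell command to move; the robot and the scene stay as the last step left them, time stands still between calls to the robot, and variables do not carry over. Pictures are saved under pics/ and viewed, at most 10 in all, crops included, and the job is handed in when it is done.

```bash
mkdir -p pics
python3 - <<'E'
from workcell import *
import cv2
for n in ("top","side"):
    cv2.imwrite(f"pics/{n}0.png",read_camera(n)); m=camera_model(n); print(n,m)
s=read_state(); print(s["time"],s["tool_pos"],s["tcp_rot"],s["wrist_force"],s["width"])
E
```

```text
top {'camera_matrix': array([[366.95800228,   0.        , 256.74559671],
       [  0.        , 366.95800228, 189.23976345],
       [  0.        ,   0.        ,   1.        ]]), 'k1': 0.03767244621343416, 'R': array([[-1.01895116e-01, -9.94795089e-01,  3.42281470e-04],
       [-9.71423067e-01,  9.94270043e-02, -2.15526090e-01],
       [ 2.14370264e-01, -2.22935560e-02, -9.76498022e-01]]), 't': array([0.00850424, 0.54786741, 1.38237403])}
side {'camera_matrix': array([[400.85917793,   0.        , 246.87998558],
       [  0.        , 400.85917793, 190.93971951],
       [  0.        ,   0.        ,   1.        ]]), 'k1': 0.005360255060977061, 'R': array([[ 0.93278475, -0.36001719, -0.01732722],
       [-0.2261993 , -0.54728781, -0.8057977 ],
       [ 0.28061805,  0.75555521, -0.59193736]]), 't': array([-0.50821944,  0.16852123,  1.27557261])}
0.1 [0.20940162 0.6410005  0.23005814] [-0.49387204 -3.10212479  0.00320363] [-0.05840384  0.58527091  0.55218957] 1.002022047545237
```

View pics/top0.png

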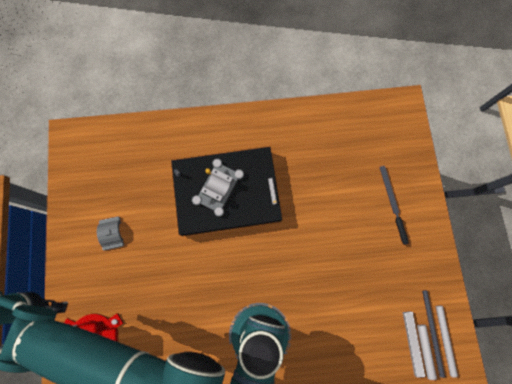

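View pics/side0.png

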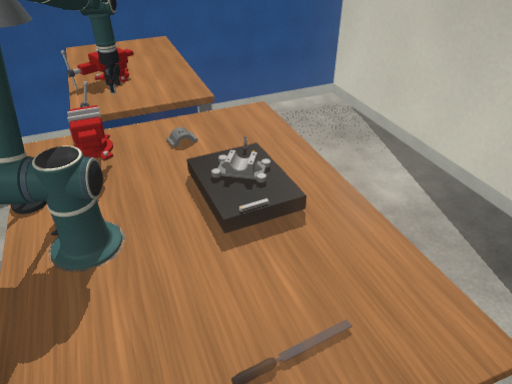

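The top view shows the plate at about (227,190) px. The bosses are near (217,163), (238,176), (197,200) and (220,211), with the brass cup near (208,171). I'll enlarge it to measure.

Run:
```python
import cv2,numpy as np
a=cv2.resize(cv2.imread("pics/top0.png")[140:240,165:285],None,fx=6,fy=6,interpolation=cv2.INTER_CUBIC)[:590]
cv2.imwrite("pics/topc.png",a)
```

```text
(no output)
```

View pics/topc.png

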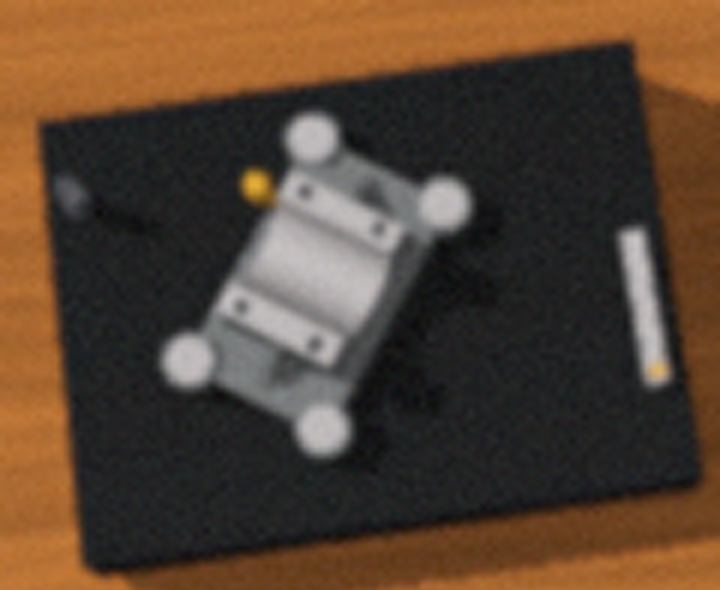

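Enlarged crop: boss beside the cup at (313,137), same-side boss at (445,203), far corner at (323,430), last boss at (188,360), cup at (257,186). The trough's rails run along the line from the cup boss to the same-side boss, so this matches the description. Next I'll localize them.

```bash
cat > h.py <<'E'
import numpy as np,cv2
from workcell import *
from scipy.optimize import least_squares
from scipy.spatial.transform import Rotation as Ro
def proj(n,X):
    m=camera_model(n);p=np.atleast_2d(X)@m["R"].T+m["t"];s=p[:,:2]/p[:,2:];s=s*(1+m["k1"]*(s**2).sum(1,keepdims=True))
    K=m["camera_matrix"];return s*[K[0,0],K[1,1]]+K[:2,2]
B=np.array([[82,48,24],[-82,-48,24],[82,-48,24],[-82,48,24],[34,58,56]])/1000
def place(p,z=.07):
    c,s=np.cos(p[2]),np.sin(p[2]);return B@np.array([[c,-s,0],[s,c,0],[0,0,1]]).T+[p[0],p[1],z]
E
python3 - <<'E'
from h import *
c=np.array([[313,137],[323,430],[445,203],[188,360],[257,183]],float)
uv=(c+.5)/6-.5+[165,140]
im=cv2.imread("pics/top0.png");g=im.min(2).astype(float)
for i in range(4):
    x,y=uv[i]; yy,xx=np.mgrid[int(y)-5:int(y)+7,int(x)-5:int(x)+7]; w=np.clip(g[yy,xx]-165,0,25)*(np.hypot(xx-x,yy-y)<6); print(uv[i],(w*xx).sum()/w.sum(),(w*yy).sum()/w.sum())
f=lambda p:(proj("top",place(p))-uv).ravel()
best=min((least_squares(f,[.6,.1,a]) for a in (0,1.5,3,-1.5)),key=lambda r:r.cost)
print(best.x,best.fun.reshape(-1,2).round(2)); print(place(best.x).round(4)); print("side",proj("side",place(best.x)).round(1))
s=read_state();print(Ro.from_rotvec(s["tcp_rot"]).as_matrix().round(3))
a=cv2.imread("pics/side0.png")
a=cv2.resize(a[130:220,190:300],None,fx=6,fy=6,interpolation=cv2.INTER_CUBIC)
for u in proj("side",place(best.x)): cv2.circle(a,tuple(((u-[190,130]+.5)*6).astype(int)),3,(0,0,255),-1)
cv2.imwrite("pics/sidec.png",a)
E
```

```text
[216.75       162.41666667] 216.5201465201465 162.47069597069597
[218.41666667 211.25      ] 218.2051282051282 210.74198717948718
[238.75       173.41666667] 238.3121495327103 173.4018691588785
[195.91666667 199.58333333] 196.0 199.50850340136054
[ 0.56451529  0.10206296 -0.5755775 ] [[-0.03  0.3 ]
 [-0.05 -0.33]
 [-0.2   0.19]
 [ 0.24 -0.03]
 [ 0.03 -0.1 ]]
[[0.6594 0.0977 0.094 ]
 [0.4696 0.1064 0.094 ]
 [0.6072 0.0172 0.094 ]
 [0.5219 0.187  0.094 ]
 [0.6246 0.1322 0.126 ]]
side [[265.9 161.2]
 [216.1 170.9]
 [261.3 175.5]
 [222.8 157. ]
 [253.6 151.1]]
[[-0.951  0.311 -0.001]
 [ 0.311  0.951 -0.002]
 [ 0.    -0.002 -1.   ]]
```

View pics/sidec.png

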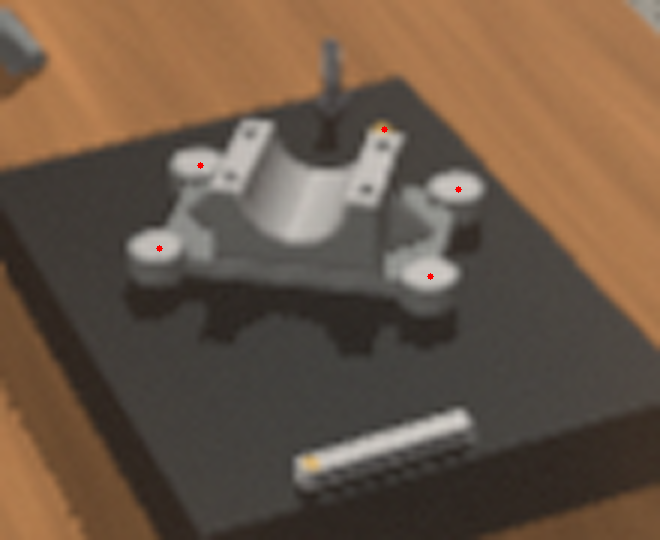

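Housing located to within 2 mm, and the side view agrees with the bosses and cup. Shutting the gripper and travelling high to the cup boss.

```bash
python3 -m crank '[[[-2.5,-1.57,0,0,0,0],[-2.5,-1.57,0,0,0,0],[-2.5,-1.57,0,0,0,0],[-2.5,-1.57,0,0,0,0],[-2.5,-1.57,0,0,0,0],[-2.5,-1.57,0,0,0,0],[-2.5,-1.57,0,0,0,0],[-2.5,-1.57,0,0,0,0]]]' 0 20
python3 -m crank '[[[-2.5,-1.57,0,0,0,0],[-2.5,-1.57,0,0,0,0],[-2.5,-1.57,0,0,0,0],[-2.5,-1.57,0,0,0,0],[-2.5,-1.57,0,0,0,0],[-2.5,-1.57,0,0,0,0],[-2.5,-1.57,0,0,0,0],[-2.5,-1.57,0,0,0,0]]]'
python3 -m crank '[[[-2.5,-1.57,0,0,0,0],[-2.5,-1.57,0,0,0,0],[-2.5,-1.57,0,0,0,0],[-2.5,-1.57,0,0,0,0],[-2.5,-1.57,0,0,0,0],[-2.5,-1.57,0,0,0,0],[-2.5,-1.57,0,0,0,0],[-2.5,-1.57,0,0,0,0]]]'
python3 -m crank '[[[0,0,3,0,0,0],[0,0,3,0,0,0],[0,0,2,0,0,0],[0,0,0,0,0,0],[0,0,0,0,0,0]]]'
```

```text
time: 0.77
tool_pos: [0.3612, 0.4586, 0.2307]
tcp_rot: [-0.494, -3.102, 0.001]
wrist_force: [1.3, 0.7, 0.4]
width: -0.001
grip_force: 0.0
time: 1.43
tool_pos: [0.5122, 0.2772, 0.2308]
tcp_rot: [-0.494, -3.102, 0.001]
wrist_force: [0.3, 0.4, 0.3]
width: -0.001
grip_force: 0.0
time: 2.1
tool_pos: [0.6633, 0.0958, 0.2306]
tcp_rot: [-0.494, -3.101, 0.0]
wrist_force: [-0.1, 0.1, 0.4]
width: 0.001
grip_force: 0.0
time: 2.52
tool_pos: [0.6613, 0.0969, 0.1491]
tcp_rot: [-0.493, -3.098, 0.002]
wrist_force: [0.3, -0.1, -0.5]
width: 0.0
grip_force: 0.0
```

```bash
python3 -m crank '[[[0,0,2,0,0,0],[0,0,1.5,0,0,0],[0,0,1,0,0,0],[0,0,0.4,0,0,0],[0,0,0,0,0,0],[0,0,0,0,0,0]]]'
python3 - <<'E'
from h import *
for n in ("top","side"):
    im=read_camera(n); u=proj(n,[.661,.097,.096])[0]; x,y=(u-[55,40]).astype(int)
    cv2.imwrite(f"pics/{n}1.png",cv2.resize(im[y:y+80,x:x+110],None,fx=5,fy=5,interpolation=cv2.INTER_CUBIC))
a=np.hstack([cv2.resize(cv2.imread(f"pics/{n}1.png"),(400,291)) for n in("top","side")]);cv2.imwrite("pics/near1.png",a)
E
python3 -m crank '[[[0,0,0.1,0,0,0],[0,0,0,0,0,0]]]'
```

```text
time: 3.02
tool_pos: [0.6637, 0.0973, 0.1035]
tcp_rot: [0.493, 3.101, 0.001]
wrist_force: [0.2, -0.8, 0.7]
width: -0.002
grip_force: 0.0
time: 3.28
tool_pos: [0.6635, 0.0972, 0.1021]
tcp_rot: [0.494, 3.101, 0.001]
wrist_force: [-0.2, -0.3, -0.2]
width: -0.005
grip_force: 0.0
```

View pics/near1.png

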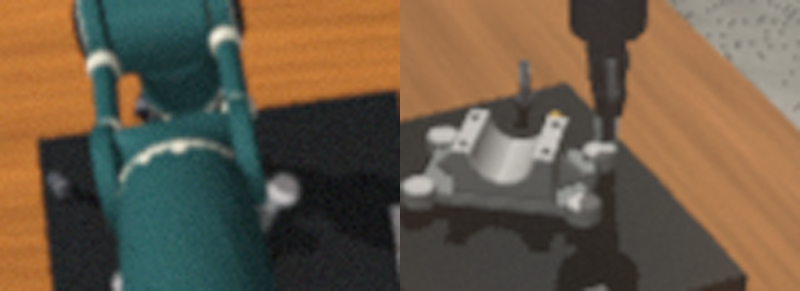

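The side view shows the shut tips just above the cup boss, at about (605,145) in the crop. Now pressing in small steps.

```bash
python3 -m crank '[[[0.2,0,0.4,0,0,0],[0,0,0,0,0,0],[0,0,0,0,0,0]]]' | head -4
python3 -m crank '[[[0,0,0.2,0,0,0],[0,0,0,0,0,0],[0,0,0,0,0,0]]]'| head -4
python3 -m crank '[[[0,0,0.1,0,0,0],[0,0,0,0,0,0],[0,0,0,0,0,0]]]'| head -4
```

```text
time: 3.53
tool_pos: [0.6605, 0.0977, 0.0968]
tcp_rot: [-0.494, -3.102, 0.0]
wrist_force: [-0.4, -0.1, 0.3]
time: 3.78
tool_pos: [0.6609, 0.0977, 0.095]
tcp_rot: [-0.494, -3.102, 0.0]
wrist_force: [-0.3, -0.9, -0.5]
time: 4.03
tool_pos: [0.661, 0.0977, 0.0942]
tcp_rot: [-0.494, -3.102, 0.0]
wrist_force: [-0.2, 0.7, 0.2]
```

```bash
python3 -m crank '[[[0,0,0.1,0,0,0],[0,0,0,0,0,0],[0,0,0,0,0,0]]]'| head -4
python3 -m crank '[[[0,0,0.1,0,0,0],[0,0,0,0,0,0],[0,0,0,0,0,0]]]'| head -4
```

```text
time: 4.28
tool_pos: [0.6612, 0.0977, 0.094]
tcp_rot: [0.494, 3.102, 0.0]
wrist_force: [-1.7, 0.1, 4.6]
time: 4.53
tool_pos: [0.6612, 0.0977, 0.094]
tcp_rot: [0.494, 3.102, 0.0]
wrist_force: [-4.1, -0.2, 9.3]
```

```bash
python3 -m crank '[[[0,0,-1.8,0,0,0],[0,0,-2.5,0,0,0],[0,0,-2.5,0,0,0],[0,0,0,0,0,0],[0,0,0,0,0,0]]]'| head -4
python3 -m crank '[[[2.67,-0.73,0,0,0,0],[2.67,-0.73,0,0,0,0],[2.67,-0.73,0,0,0,0],[2.67,-0.73,0,0,0,0],[2.67,-0.73,0,0,0,0],[2.67,-0.73,0,0,0,0],[2.67,-0.73,0,0,0,0],[0,0,0,0,0,0]]]'| head -4
python3 -m crank '[[[0,0,2.5,0,0,0],[0,0,2,0,0,0],[0,0,1,0,0,0],[0,0,0.3,0,0,0],[0,0,0,0,0,0],[0,0,0,0,0,0]]]'| head -4
```

```text
time: 4.95
tool_pos: [0.6628, 0.0979, 0.1625]
tcp_rot: [0.493, 3.098, 0.002]
wrist_force: [-0.2, 0.3, -0.5]
time: 5.62
tool_pos: [0.4608, 0.1069, 0.157]
tcp_rot: [-0.492, -3.095, 0.004]
wrist_force: [-1.1, -0.1, -0.4]
time: 6.12
tool_pos: [0.468, 0.1072, 0.1024]
tcp_rot: [-0.494, -3.102, 0.0]
wrist_force: [0.2, 0.4, -0.1]
```

```bash
python3 -m crank '[[[0,0,0.6,0,0,0],[0,0,0.2,0,0,0],[0,0,0,0,0,0],[0,0,0,0,0,0]]]'| head -4
python3 -m crank '[[[0,0,0.1,0,0,0],[0,0,0,0,0,0],[0,0,0,0,0,0]]]'| head -4
```

```text
time: 6.45
tool_pos: [0.4677, 0.1072, 0.0945]
tcp_rot: [0.494, 3.102, 0.0]
wrist_force: [0.4, -0.7, -0.7]
time: 6.7
tool_pos: [0.468, 0.1072, 0.094]
tcp_rot: [0.494, 3.102, 0.0]
wrist_force: [-1.7, 0.0, 4.6]
```

```bash
python3 -m crank '[[[0,0,0.05,0,0,0],[0,0,0,0,0,0],[0,0,0,0,0,0]]]'| head -4
python3 -m crank '[[[0,0,-1.8,0,0,0],[0,0,-2.5,0,0,0],[0,0,-2.5,0,0,0],[0,0,0,0,0,0],[0,0,0,0,0,0]]]'| head -4
python3 -m crank '[[[-2.69,-0.71,0,0,0,0],[-2.69,-0.71,0,0,0,0],[-2.69,-0.71,0,0,0,0],[-2.69,-0.71,0,0,0,0],[-2.69,-0.71,0,0,0,0],[-2.69,-0.71,0,0,0,0],[0,0,0,0,0,0],[0,0,0,0,0,0]]]'| head -4
python3 -m crank '[[[0,0,2.5,0,0,0],[0,0,2,0,0,0],[0,0,1,0,0,0],[0,0,0.3,0,0,0],[0,0,0,0,0,0],[0,0,0,0,0,0]]]'| head -4
```

```text
time: 6.95
tool_pos: [0.468, 0.1073, 0.0939]
tcp_rot: [0.494, 3.102, 0.0]
wrist_force: [-2.7, -0.0, 8.7]
time: 7.37
tool_pos: [0.469, 0.1075, 0.1625]
tcp_rot: [0.493, 3.098, 0.002]
wrist_force: [0.2, -0.7, -0.7]
time: 8.03
tool_pos: [0.6074, 0.0158, 0.1586]
tcp_rot: [-0.496, -3.099, 0.001]
wrist_force: [-1.7, 0.1, -0.2]
time: 8.53
tool_pos: [0.6077, 0.0169, 0.1033]
tcp_rot: [0.493, 3.102, 0.0]
wrist_force: [0.9, 0.2, 0.6]
```

```bash
python3 -m crank '[[[0,0,0.6,0,0,0],[0,0,0.2,0,0,0],[0,0,0,0,0,0],[0,0,0,0,0,0]]]'| head -4
python3 -m crank '[[[0,0,0.1,0,0,0],[0,0,0,0,0,0],[0,0,0,0,0,0]]]'| head -4
python3 -m crank '[[[0,0,0.1,0,0,0],[0,0,0,0,0,0],[0,0,0,0,0,0]]]'| head -4
```

```text
time: 8.87
tool_pos: [0.6078, 0.0166, 0.0951]
tcp_rot: [0.494, 3.102, 0.0]
wrist_force: [0.1, 0.5, 0.1]
time: 9.12
tool_pos: [0.608, 0.0165, 0.0941]
tcp_rot: [0.494, 3.102, 0.0]
wrist_force: [1.3, -1.2, 0.5]
time: 9.37
tool_pos: [0.6081, 0.0166, 0.094]
tcp_rot: [0.494, 3.102, 0.0]
wrist_force: [-2.9, -0.7, 5.1]
```

```bash
python3 -m crank '[[[0,0,0.05,0,0,0],[0,0,0,0,0,0],[0,0,0,0,0,0]]]'| head -4
python3 -m crank '[[[0,0,-1.8,0,0,0],[0,0,-2.5,0,0,0],[0,0,-2.5,0,0,0],[0,0,0,0,0,0],[0,0,0,0,0,0]]]'| head -4
python3 -m crank '[[[2.28,2.26,0,0,0,0],[2.28,2.26,0,0,0,0],[2.28,2.26,0,0,0,0],[2.28,2.26,0,0,0,0],[2.28,2.26,0,0,0,0],[2.28,2.26,0,0,0,0],[0,0,0,0,0,0],[0,0,0,0,0,0]]]'| head -4
python3 -m crank '[[[0,0,2.5,0,0,0],[0,0,2,0,0,0],[0,0,1,0,0,0],[0,0,0.3,0,0,0],[0,0,0,0,0,0],[0,0,0,0,0,0]]]'| head -4
```

```text
time: 9.62
tool_pos: [0.6081, 0.0166, 0.0941]
tcp_rot: [0.494, 3.102, 0.0]
wrist_force: [-3.8, -0.4, 8.9]
time: 10.03
tool_pos: [0.6093, 0.0165, 0.1626]
tcp_rot: [0.493, 3.098, 0.001]
wrist_force: [-0.5, -1.1, -0.2]
time: 10.7
tool_pos: [0.518, 0.1889, 0.1587]
tcp_rot: [-0.489, -3.101, 0.002]
wrist_force: [0.4, -0.1, 0.6]
time: 11.2
tool_pos: [0.5204, 0.1875, 0.1026]
tcp_rot: [0.495, 3.102, 0.0]
wrist_force: [0.8, 0.2, 0.5]
```

```bash
python3 -m crank '[[[0,0,0.6,0,0,0],[0,0,0.2,0,0,0],[0,0,0,0,0,0],[0,0,0,0,0,0]]]'| head -4
python3 -m crank '[[[0,0,0.1,0,0,0],[0,0,0,0,0,0],[0,0,0.1,0,0,0],[0,0,0,0,0,0],[0,0,0,0,0,0]]]'| head -4
python3 -m crank '[[[0,0,0.1,0,0,0],[0,0,0,0,0,0],[0,0,0,0,0,0]]]'| head -4
python3 -m crank '[[[0,0,0.1,0,0,0],[0,0,0,0,0,0],[0,0,0,0,0,0]]]'| head -4
```

```text
time: 11.53
tool_pos: [0.5199, 0.188, 0.0945]
tcp_rot: [0.494, 3.102, 0.0]
wrist_force: [-0.2, -0.8, 0.2]
time: 11.95
tool_pos: [0.52, 0.1882, 0.0926]
tcp_rot: [0.494, 3.102, 0.001]
wrist_force: [-1.1, 1.6, 2.0]
time: 12.2
tool_pos: [0.5201, 0.1882, 0.0915]
tcp_rot: [0.494, 3.102, 0.001]
wrist_force: [0.9, 1.7, 0.7]
time: 12.45
tool_pos: [0.5201, 0.1883, 0.0913]
tcp_rot: [0.494, 3.102, 0.001]
wrist_force: [-1.1, 1.1, 7.1]
```

```bash
python3 -m crank '[[[0,0,0.05,0,0,0],[0,0,0,0,0,0],[0,0,0,0,0,0],[0,0,0,0,0,0],[0,0,0,0,0,0],[0,0,0,0,0,0]]]'| head -4
python3 - <<'E'
from h import *
a=read_camera("side")[130:220,190:300]; b=cv2.imread("pics/side0.png")[130:220,190:300]
cv2.imwrite("pics/end.png",cv2.resize(np.hstack([b,a]),None,fx=3.6,fy=3.6,interpolation=cv2.INTER_CUBIC))
s=read_state();print(s["wrist_force"],s["tool_pos"])
E
```

```text
time: 12.95
tool_pos: [0.5201, 0.1883, 0.0912]
tcp_rot: [0.494, 3.102, 0.001]
wrist_force: [-2.6, 1.2, 10.0]
[-4.46931556  1.21082054  9.51800584] [0.52016228 0.18833828 0.09128948]
```

View pics/end.png

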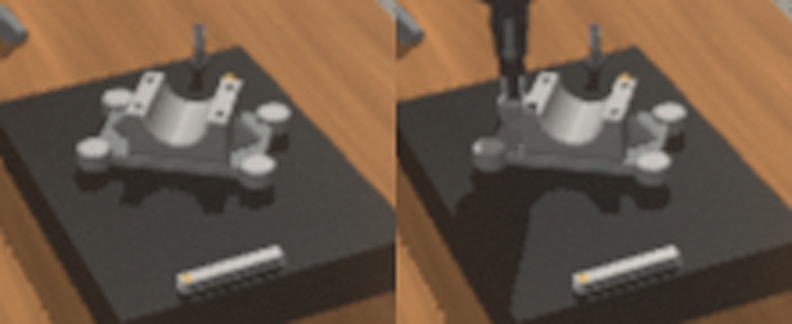

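Before (left) and now (right): the fingertip holds down the last boss at about (512,100), and the same-side boss has risen from about (258,163) to (654,160), or (258,160) on the left half's scale. The housing hasn't shifted. The force is steady at about 10 N, so I'm handing in.

```bash
python3 -c "
from workcell import *
print(finish_job())"
```

```text
the job is handed in; nothing more can be done
None
```

I pressed the four bosses in the order asked, lifting clear between presses, and handed the job in with the housing rocked onto its short foot and the last boss held down at about 10 N; no verdict came back.

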